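Slide the cup tray past the drainer's spring stop

TASK

Push the cup tray of the dish drainer along its rods past the spring stop: with a fingertip hold the long press bar down, and while it is held down push the tray on by its upright tab until it has passed the stop; then let go and come clear, so that the bar springs up again behind the tray and locks it. Only touch, press and push: do not pinch or force the tray, leave the tumbler and ramekin standing in it, and leave everything else where it is.

Things in the scene. Friction and masses are not known exactly. Their poses are not given: they have to be found in the camera images.
- drainer: fixed dish drainer: grey drip plate 245 x 420 mm, 12 mm thick, two steel rods carrying a sliding cup tray, wire fence 75 mm high along the far side. Origin on the counter surface under the long middle line of the press bar, half-way along the 420 mm; x ('drainer x') from the press bar, at the plate's near edge, to the tray and fence; y along the rods, the way the tray must slide; z up
- stop (a joint): spring stop, one rigid part: flat aluminium press bar (30 mm wide in x, centred on drainer x 0; y -115 to +45 mm; top 40 mm high when up) with a small tooth on its tray side. 0 = up, 0.012 (m) = fully down. The spring takes 3 N to start, 6 N fully down. May be pressed anywhere along the bar; a fingertip can slide along it. Down by more than 8 mm, its tooth lets the tray pass
- bar_top (a point): middle of the top face of the press bar (drainer x 0, y -35 mm; 40 mm high when up); sinks with it
- tooth_top (a point): middle of the top of the stop's tooth (drainer x 33 mm, y 34 mm; 46 mm high when up). The tooth is 14 mm wide in x and 10 mm long in y (y 29 to 39 mm)
- tray (a joint): tray position along its rods in m, growing to drainer +y, 0 to 0.120 (end stop); starts at 0 to 0.035. At 0.045 the tray's foot (14 mm wide, 24 mm long, under its near edge, bottom 38 mm high) meets the tooth; at 0.079 it has passed and the bar can spring up behind it. Slides with about 1.5 N, stays where left
- tab (a point): middle of the rear (drainer -y) face of the tray's upright steel push tab, to be pushed towards +y. Tab 40 mm wide in x, 8 mm thick in y, 46 to 70 mm above the counter; it stands over the press bar, 6 mm above it when the bar is up, centred on drainer x 2 mm, and moves with the tray
- tray_floor (a point): middle of the top of the tray's floor, 55 mm above the counter; the steel tray is 120 mm (x) by 110 mm (y) with a rim 15 mm high; it moves with the tray. The tab's rear face lies at 14 mm behind it (-y) and 88 mm nearer the robot side (-x)
- tumbler: green glass tumbler standing loose in the tray, 50 mm across, 55 mm high; origin at the centre of its underside. Leave it standing in the tray
- ramekin: small white ramekin standing loose in the tray, 40 mm across, 25 mm high; origin at the centre of its underside. Leave it standing in the tray
- mug: white mug near the drainer, 76 mm across, 85 mm high; origin at the centre of its underside. Leave alone
- jar: glass jar with a steel cap near the drainer, 50 mm across, 85 mm high; origin at the centre of its underside. Leave alone
- bottle: white bottle near the drainer, 60 mm across, 170 mm high; origin at the centre of its underside. Leave alone
- bowl: white bowl near the drainer, 120 mm across, 55 mm high; origin at the centre of its underside. Leave alone
- spoon: steel spoon, 170 mm long, lying in front of the drainer. Leave alone
Mind the look-alikes: they are no part of the job. What is meant by the ramekin is not orange, and is the larger of those in its own colour.

How it is judged:
On the way, in this order (a step that is already met when the one before it is completed fails the run):
1. the bar is held down by the fingers while the tray has yet to pass the stop (value of joint stop above 0.008 m and value of joint tray below 0.06 m and contact force between the fingers and stop above 1 N), for 0.1 s.
2. the tray has slid past the stop (value of joint tray above 0.078 m), for 0.1 s.
At the end, for the whole second after the job is handed in: the tray is past the spring stop (joint above 0.077 m), the bar is up behind it (pressed less than 2.5 mm) and the tray is at rest; tumbler and ramekin stand upright on the tray's floor; the other things are within 20 mm of where they were (value of joint tray above 0.077 m and value of joint stop below 0.0025 m and velocity of joint tray between -0.01 and 0.01 m/s and angle between each of tumbler, ramekin's own z axis and vertical below 0.2 rad and z of each of tumbler, ramekin in the frame of tray_floor below 0.006 m and horizontal distance between each of tumbler, ramekin and tray_floor below 0.065 m and distance of each of mug, jar, bottle, bowl, spoon from where it was at the start of the episode below 0.02 m); the robot touches nothing.
It fails at once if the tray is pinched or forced: more than 40 N between fingers and tray (contact force between the fingers and tray above 40 N).
It fails at once if the tray is forced against the stop's tooth with more than 40 N (contact force between stop and tray above 40 N).
It fails at once if the tumbler or the ramekin is lifted out of the tray or tipped (height (world z) of any of tumbler, ramekin above 0.067 m or angle between any of tumbler, ramekin's own z axis and vertical above 0.4 rad).
It fails at once if another thing on the counter is lifted or shoved away (distance of any of mug, jar, bottle, bowl, spoon from where it was at the start of the episode above 0.03 m).
It also fails if it takes over 35 s, if anything falls off the work surface, if the arm or the gripper's body presses on something with over 40 N, if the wrist force passes 120 N, or if a joint passes its speed limit or range.

ROBOT

A 7-joint arm with a two-finger parallel gripper is mounted at the origin on the work surface. World frame = base frame: x ahead of the robot, y to its left, z up, the work surface at z = 0. Lengths are in m, angles in rad, forces in N, time in s.
With the tool pointing down it reaches from about 0.425 to 0.875 m from the base axis. Payload 4.7 kg.
Tool frame: the origin (TCP) lies midway between the tips of the shut fingers; the grasp point (between the pads) lies 19 mm behind it; z points along the fingers, y is the direction in which the jaws open and shut (so a half turn about z gives the same grasp; the last joint's range is limited). The gripper opens to 87 mm and grips with 3 to 60 N. Pads are 19 mm wide; open, the fingers measure 117 mm over their backs; the gripper's body (75 mm by 190 mm) begins 51 mm behind the grasp point.
Start: joints at [-1.328, 0.321, -0.07, 1.45, 0.023, 1.371, -0.057], TCP at [0.147, 0.633, 0.223] pointing down, gripper open.
Joint ranges: [-2.86, 2.86], [-0.3, 2.09], [-1.38, 1.24], [0.06, 2.45], [-1.56, 4.7], [0.09, 2.05], [-2.69, 2.69]. Speed limits (rad/s): [2.57, 2.57, 3.14, 3.14, 3.14, 3.14, 3.14].

INTERFACE

Orientations are given as a rotation vector (axis times angle).
In Python, from bench import monitor, eyes, order gives the robot as it stands. The module is installed in compiled form; this text tells all that it offers.
- The arm moves only by the shell command python3 -m pendant 'ROWS' [FORCE]. ROWS is JSON, a list of rows, each a list of 3 entries, a list of its own where there are three numbers: the turn, a rotation vector about the tool's x, y, z in degrees, then the shift along the tool's x, y, z in m, then the gripper command: -1 is fully open, 1 is shut, values between are in proportion. In form: [[[rx, ry, rz], [tx, ty, tz], hand], ...]. A call has 1 to 8 rows; each row shifts and turns the commanded pose from where the row before left it, along the tool's axes as they then stand; what a row does not reach is not made up. A row lasts 1/8 s, in which the tool goes at most 62.5 mm and 10.7 degrees, less where a joint would pass 70% of its speed; a pose out of reach is approached as far as the arm can. A call is refused whole if a number of a shift passes 0.0625 or a number of a turn 10.7, either way. A call with a gripper value outside its range is refused whole. The fingers move at their own pace and stop on an object; FORCE is the grip in N (left out, the last holds). Time passes only in rows, so rows that do not move let the fingers close. It gives the time, the measured TCP pose, the force and the opening at its end, in the units of the state.
- monitor.get_state(): the state, without advancing time (a new reading comes with each control period).
- eyes.get_image(name): name is "scene" or "top" or "wrist"; returns a dict with "color" (384x512x3 uint8, red, green, blue), "range_z" (384x512 float32, m along the optical axis (not along the pixel's ray), 0 where there is no reading), "fx", "fy", "cx", "cy" (pixels), "k1" (the pictures are not rectified: a ray, as slopes to the right and down, at radius r is drawn at 1 + k1 r^2 times it, then the intrinsics apply), "world_to_cam" (4x4, takes a point from world to camera coordinates). Camera axes: x right, y up, looking along -z (the intrinsics and any distortion apply to the point x, -y, -z); pixel columns grow to the right and rows downward; lengths in m; the calibration is good to about 2 mm. A picture is of the moment at which its call begins.
- order.close_job(): hands the job in, once; it reports no verdict.
The state is a dict: "time": time; "joint_positions": joint angles; "qd": joint speeds; "joint_torque": joint torques, N m; "position": TCP position; "tool_rot": TCP orientation; "ft_force": force on the tool from outside, world axes, zero at the start; "torque": the same for the moment, N m; "grip_width": opening from 0.0 (shut) to 1.0 (fully open).
Only numpy, scipy, OpenCV 4.12 (cv2) and the standard library are available. Lean on these libraries where they do the work, as an engineer would, in place of code of your own. Each camera call takes 0.05 s, during which the arm holds its last target.

## Working session

There is one attempt and no reset: what is moved stays moved. The work goes in short steps, Python scripts to look and compute and a shell command to move; the robot and the scene stay as the last step left them, time stands still between calls to the robot, and variables do not carry over. Pictures are saved under pics/ and viewed, and the job is handed in when it is done.

```bash
mkdir -p pics; cat > h.py <<'E'
import numpy as np, cv2
from bench import monitor, eyes
def grab(n,tag):
    d=eyes.get_image(n); cv2.imwrite(f'pics/{tag}.png',cv2.resize(d['color'][:,:,::-1],(768,576),interpolation=cv2.INTER_CUBIC))
    np.save(f'{tag}.npy',d,allow_pickle=True); return d
def load(tag): return np.load(f'{tag}.npy',allow_pickle=True).item()
def ray(d,u,v):
    p=np.array([(u-d['cx'])/d['fx'],(v-d['cy'])/d['fy']]); q=p.copy()
    for _ in range(20): q=p/(1+d['k1']*(q@q))
    return np.array([q[0],-q[1],-1.])
def pt(d,u,v,z=None):
    M=np.linalg.inv(d['world_to_cam']); r=M[:3,:3]@ray(d,u,v); o=M[:3,3]
    if z is None: return o+r*d['range_z'][int(round(v)),int(round(u))]
    return o+r*(z-o[2])/r[2]
def proj(d,P):
    c=(d['world_to_cam']@np.append(P,1))[:3]; a=np.array([c[0],-c[1]])/-c[2]
    a=a*(1+d['k1']*(a@a)); return a*[d['fx'],d['fy']]+[d['cx'],d['cy']]
E
python3 - <<'E'
from h import *
for n in('scene','top','wrist'): grab(n,n+'0')
print(monitor.get_state())
E
```

```text
{'time': 0.15, 'joint_positions': array([-1.32789029,  0.32164682, -0.07006582,  1.45138619,  0.02259285,
        1.37080477, -0.05687534]), 'qd': array([-0.00029787, -0.0013953 , -0.00018183, -0.00467161, -0.00048975,
       -0.00039684,  0.00161724]), 'joint_torque': array([ 3.22833448e-04, -4.91799438e+01, -4.04319232e-01, -3.12874711e+01,
       -6.38839672e-02,  4.06232500e-02,  1.08835868e-04]), 'position': array([0.14738942, 0.6326413 , 0.22172076]), 'tool_rot': array([-3.58568839e-01, -3.12097986e+00,  2.28820526e-03]), 'ft_force': array([ 0.18971997, -0.63343225,  0.38387102]), 'torque': array([0.02498825, 0.04785984, 0.07789796]), 'grip_width': 1.0006553846765394}
```

View pics/scene0.png

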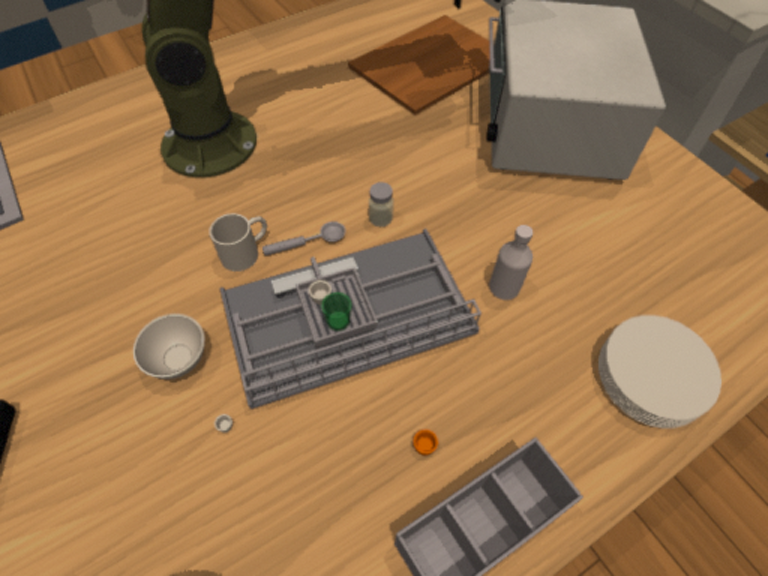

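View pics/top0.png

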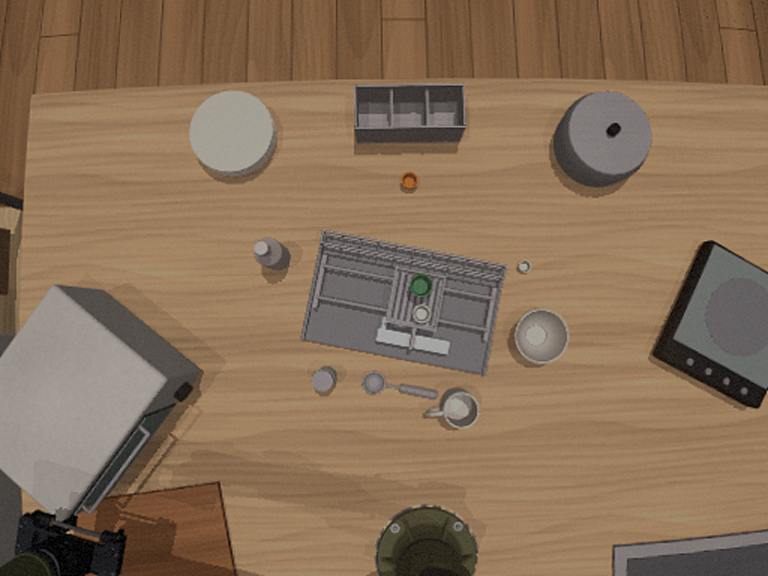

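View pics/wrist0.png

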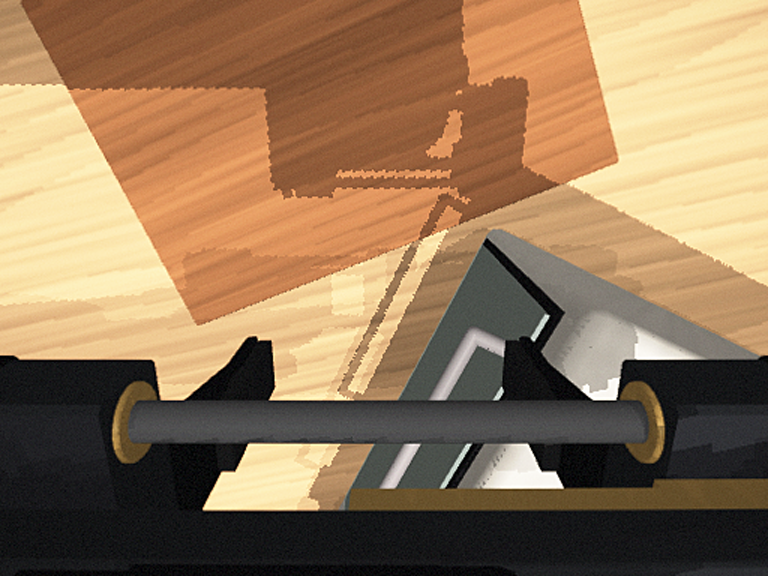

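```bash
python3 - <<'E'
from h import *
d=load('top0'); im=d['color'][:,:,::-1]
x0,y0,x1,y1=195,145,345,258
cv2.imwrite('pics/topc.png',cv2.resize(im[y0:y1,x0:x1],None,fx=5.3,fy=5.3,interpolation=cv2.INTER_CUBIC))
d=load('scene0'); im=d['color'][:,:,::-1]
cv2.imwrite('pics/scc.png',cv2.resize(im[150:270,145:325],None,fx=4.4,fy=4.4,interpolation=cv2.INTER_CUBIC))
d=load('top0')
# plate corners guess (full px of 512)
for n,(u,v) in dict(NR=(485,375),NL=(303,339),FL=(322,232),FR=(505,266)).items(): print(n,pt(d,u/1.5,v/1.5,.012), pt(d,u/1.5,v/1.5))
E
```

```text
NR [ 0.40280526 -0.1389348   0.012     ] [ 0.40158079 -0.14099039  0.00081045]
NL [0.49122949 0.26564477 0.012     ] [0.49160589 0.26407981 0.02237008]
FL [0.73101317 0.22069727 0.012     ] [0.71989293 0.21289107 0.08063467]
FR [ 0.64641302 -0.19180835  0.012     ] [ 0.64013217 -0.17628981  0.08023269]
```

View pics/topc.png

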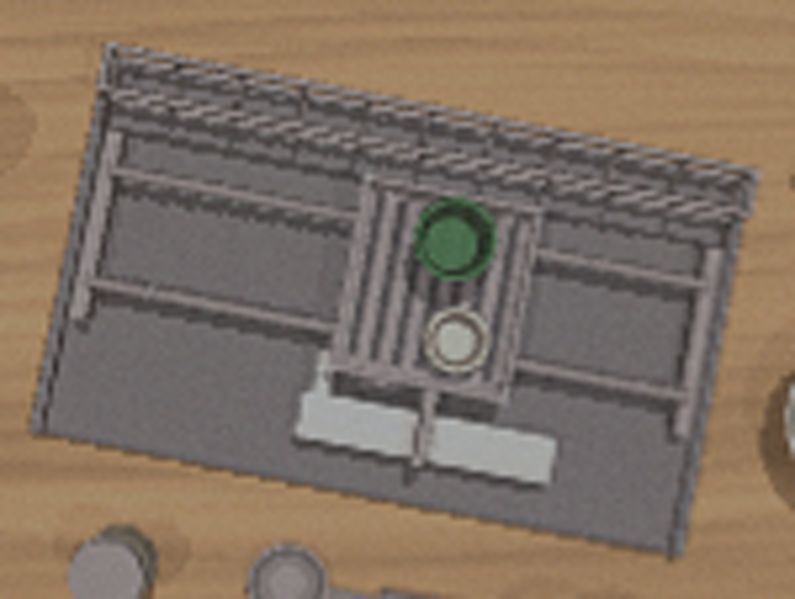

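View pics/scc.png

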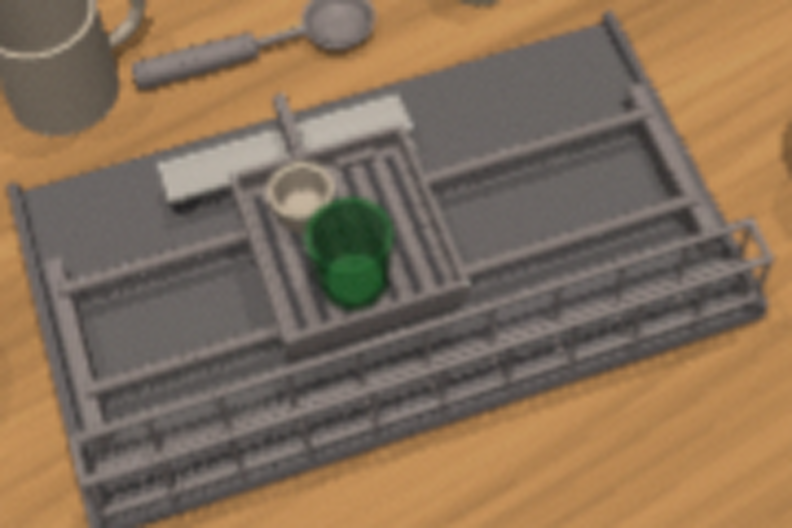

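```bash
cat > fit.py <<'E'
from h import *
from scipy.optimize import least_squares
d=load('top0')
f=lambda x,y:(195+(x+.5)/5.3-.5,145+(y+.5)/5.3-.5)
bar=[((550,487),(-.015,-.115)),((556,436),(.015,-.115)),((297,437),(-.015,.045)),((303,392),(.015,.045))]
P=[(pt(d,*f(*p),.040)[:2],q) for p,q in bar]
for a in P: print(a)
def T(s,q): c,n=np.cos(s[2]),np.sin(s[2]); return np.array([s[0]+c*q[0]-n*q[1],s[1]+n*q[0]+c*q[1]])
r=least_squares(lambda s:np.concatenate([T(s,q)-a for a,q in P]),[.5,.1,-.2])
print(r.x,np.degrees(r.x[2]),r.fun*1000)
# plate edge directions
for n,(u,v) in dict(NR=(677,556),NL=(33,432),FL=(108,45),FR=(758,172)).items(): print(n,pt(d,*f(u,v),.012))
A,B=[pt(d,*f(*p),.012)[:2] for p in((677,556),(33,432))]; e=B-A; print('plate ang',np.degrees(np.arctan2(-e[0],e[1])),np.linalg.norm(e))
s=r.x
def inv(p): c,n=np.cos(s[2]),np.sin(s[2]); w=np.array(p[:2])-s[:2]; return np.array([c*w[0]+n*w[1],-n*w[0]+c*w[1]])
print('plate corners drainer',inv(A),inv(B))
# tab top strip z=.07 corners
for p in((414,464),(425,464),(428,392),(438,392)): print('tab',inv(pt(d,*f(*p),.07)))
for p in((366,172),(545,208),(505,405),(332,372)): print('tray rim',inv(pt(d,*f(*p),.07)))
E
python3 fit.py
```

```text
(array([ 0.45200566, -0.05275509]), (-0.015, -0.115))
(array([ 0.48328309, -0.05723349]), (0.015, -0.115))
(array([0.48602476, 0.1025956 ]), (-0.015, 0.045))
(array([0.51359923, 0.09840111]), (0.015, 0.045))
[ 0.49075162  0.0570401  -0.20204142] -11.576120718890001 [ 0.97407112  0.14444938 -0.91359454 -1.39724064 -0.93788703  1.53919709
  0.87741046 -0.28640582]
NR [ 0.40456744 -0.13558755  0.012     ]
NL [0.49094693 0.26960635 0.012     ]
FL [0.73641278 0.21962009 0.012     ]
FR [ 0.64733324 -0.19509918  0.012     ]
plate ang -12.034207335502224 0.4142988215317719
plate corners drainer [-0.04577659 -0.20600396] [-0.04246425  0.20828162]
tab [-0.01563705 -0.02854676]
tab [-0.01444867 -0.03504668]
tab [ 0.02831074 -0.02907132]
tab [ 0.02939739 -0.03499287]
tray rim [0.152156   0.03165651]
tray rim [ 0.1504718  -0.07901016]
tray rim [ 0.02898888 -0.07610431]
tray rim [0.02965619 0.02988763]
```

```bash
python3 - <<'E'
from h import *
from scipy.spatial.transform import Rotation as R
d=load('top0')
for u,v in((200,372),(165,382),(185,390),(120,460),(85,505),(60,290),(20,430),(150,430),(140,500),(270,255),(262,246),(322,378),(374,382),(460,408),(430,413),(420,285),(421,313),(220,485)):
    print((u,v),pt(d,u/1.5,v/1.5).round(3))
print(R.from_rotvec(monitor.get_state()['tool_rot']).as_matrix().round(3))
# hull of tall stuff on grid: points higher than .1
H=[]
for v in range(180,384,3):
    for u in range(0,300,3):
        if d['range_z'][v,u]>0:
            p=pt(d,u,v)
            if p[2]>.12: H.append(p)
H=np.array(H)
for ymin in np.arange(.2,.95,.05):
    s=H[(H[:,1]>=ymin)&(H[:,1]<ymin+.05)]
    if len(s): print(round(ymin,2), s[:,0].min().round(3),s[:,0].max().round(3),s[:,2].max().round(3))
E
```

```text
(200, 372) [ 0.419  0.504 -0.003]
(165, 382) [0.421 0.499 0.211]
(185, 390) [0.392 0.5   0.103]
(120, 460) [0.258 0.618 0.153]
(85, 505) [0.174 0.681 0.18 ]
(60, 290) [0.598 0.711 0.213]
(20, 430) [0.327 0.794 0.216]
(150, 430) [0.307 0.58  0.094]
(140, 500) [0.134 0.64  0.021]
(270, 255) [0.667 0.314 0.13 ]
(262, 246) [0.68  0.321 0.171]
(322, 378) [0.412 0.216 0.087]
(374, 382) [0.392 0.109 0.006]
(460, 408) [ 0.33  -0.082  0.004]
(430, 413) [ 0.332 -0.009  0.07 ]
(420, 285) [0.604 0.005 0.059]
(421, 313) [0.544 0.005 0.062]
(220, 485) [ 0.164  0.461 -0.   ]
[[-0.974  0.227 -0.   ]
 [ 0.227  0.974 -0.001]
 [-0.    -0.001 -1.   ]]
0.45 0.419 0.434 0.209
0.5 0.112 0.471 0.338
0.55 0.112 0.513 0.448
0.6 0.138 0.549 0.508
0.65 0.153 0.593 0.444
0.7 0.135 0.606 0.338
0.75 0.184 0.567 0.222
0.8 0.226 0.506 0.221
```

```bash
python3 -m pendant '[[[0,0,-1.2],[0,0,-0.03],1],[[0,0,0],[0,0,-0.03],1],[[0,0,0],[0,0,-0.03],1],[[0,0,0],[0,0,0],1]]' 20; python3 -m pendant '[[[0,0,0],[-0.04,-0.03,0],1],[[0,0,0],[-0.04,-0.03,0],1],[[0,0,0],[-0.04,-0.03,0],1],[[0,0,0],[-0.04,-0.03,0],1],[[0,0,0],[-0.04,-0.03,0],1],[[0,0,0],[-0.04,-0.03,0],1],[[0,0,0],[-0.04,-0.03,0],1],[[0,0,0],[-0.04,-0.03,0],1]]'
```

```text
time: 0.65
position: [0.1476, 0.6342, 0.3153]
tool_rot: [0.326, 3.124, 0.008]
ft_force: [-0.1, 0.8, -0.9]
grip_width: 0.629
time: 1.65
position: [0.4115, 0.3305, 0.3112]
tool_rot: [-0.326, -3.124, 0.002]
ft_force: [0.4, 1.2, 0.4]
grip_width: 0.004
```

```bash
python3 -m pendant '[[[0,0,0],[-0.01,-0.04,0],1],[[0,0,0],[-0.01,-0.04,0],1],[[0,0,0],[-0.01,-0.04,0],1],[[0,0,0],[-0.01,-0.04,0],1],[[0,0,0],[-0.01,-0.04,0],1],[[0,0,0],[-0.01,-0.04,0],1],[[0,0,0],[-0.01,-0.04,0],1],[[0,0,0],[0,0,0],1]]'
cat >> h.py <<'E'
from scipy.spatial.transform import Rotation as Rn
O=np.array([.4905,.057]); YAW=np.radians(-11.9)
ex=np.array([np.cos(YAW),np.sin(YAW)]); ey=np.array([-np.sin(YAW),np.cos(YAW)])
def dr(p): w=np.array(p[:2])-O; return np.array([w@ex,w@ey,p[2]])
def st():
    s=monitor.get_state(); M=Rn.from_rotvec(s['tool_rot']).as_matrix()
    print('t',round(s['time'],2),'drainer tcp mm',(1000*dr(s['position'])).round(1),'tool y yaw',np.degrees(np.arctan2(-M[0,1],M[1,1])).round(2),'tilt',M[:,2].round(3),'F',s['ft_force'].round(2),'g',round(s['grip_width'],3)); return s
E
python3 - <<'E'
from h import *
st()
for n in('top','wrist'): grab(n,n+'1')
E
```

```text
time: 2.65
position: [0.4215, 0.0404, 0.3117]
tool_rot: [-0.335, -3.123, -0.0]
ft_force: [-0.2, 0.5, 0.3]
grip_width: 0.006
t 2.65 drainer tcp mm [-64.1 -30.4 311.7] tool y yaw -12.26 tilt [-0.001  0.    -1.   ] F [-0.23  0.54  0.32] g 0.006
```

View pics/wrist1.png

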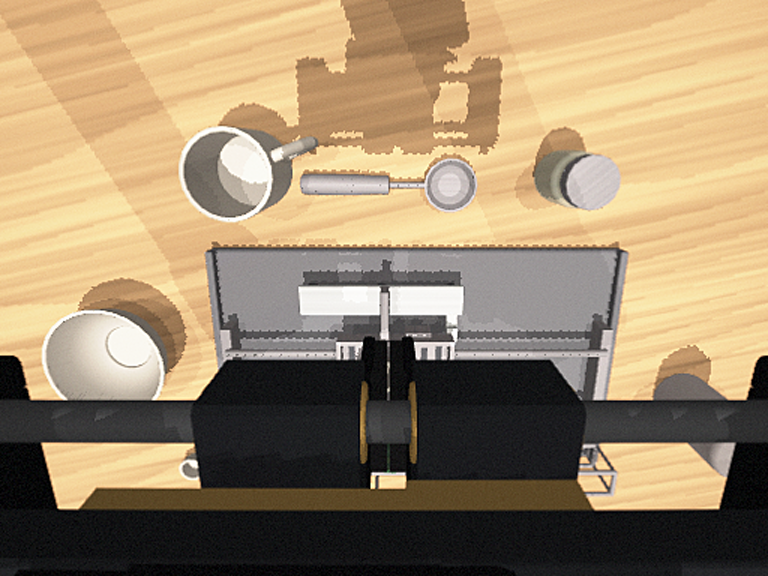

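View pics/top1.png

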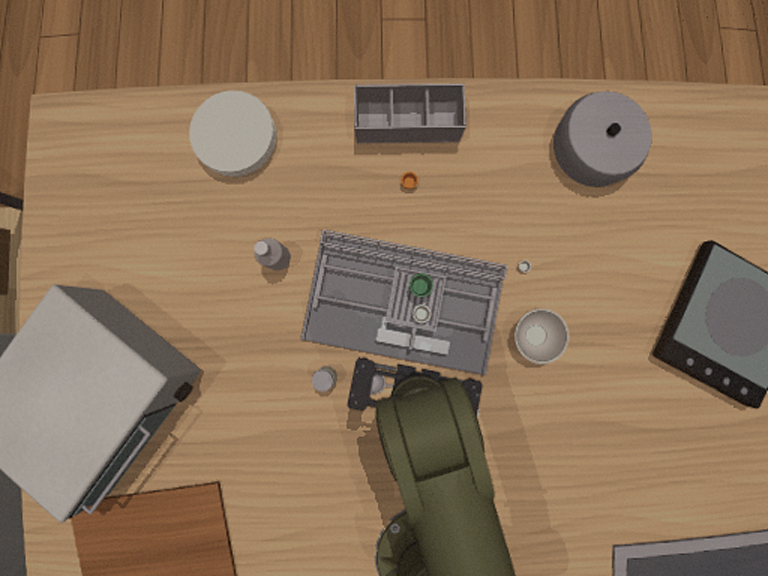

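```bash
python3 - <<'E'
from h import *
d=load('wrist1')
f=lambda p:((p[0]+.5)/1.5-.5,(p[1]+.5)/1.5-.5)
for p in((299,286),(463,286),(300,315),(463,315)): print('bar',(1000*dr(pt(d,*f(p),.04))).round(1), 'depthz',pt(d,*f((p[0]*.9+38,300)))[2].round(4))
for p in((380,288),(389,288)): print('tab top near',(1000*dr(pt(d,*f(p),.07))).round(1))
# tool yaw vs bar line
for p in((208,247),(628,249)): print('plate',(1000*dr(pt(d,*f(p),.02))).round(1))
E
```

```text
bar [ -14.1 -113.6   40. ] depthz 0.0405
bar [-13.6  43.7  40. ] depthz 0.04
bar [  15.4 -114.3   40. ] depthz 0.0405
bar [15.9 45.  40. ] depthz 0.04
tab top near [-21.  -35.3  70. ]
tab top near [-21.  -27.3  70. ]
plate [ -48.3 -204.5   20. ]
plate [-45.1 207.7  20. ]
```

```bash
python3 -m pendant '[[[0,0,-0.3],[-0.033,-0.025,0.03],1],[[0,0,0],[-0.032,-0.025,0.03],1],[[0,0,0],[0,0,0.03],1],[[0,0,0],[0,0,0.03],1],[[0,0,0],[0,0,0.03],1],[[0,0,0],[0,0,0.03],1],[[0,0,0],[0,0,0.03],1],[[0,0,0],[0,0,0],1]]'; python3 - <<'E'
from h import *
st()
for n in('scene',): grab(n,n+'2')
E
```

```text
time: 3.75
position: [0.4729, -0.0172, 0.1001]
tool_rot: [-0.314, -3.12, 0.003]
ft_force: [-0.3, -0.1, 0.1]
grip_width: 0.004
t 3.75 drainer tcp mm [ -1.9 -76.2 100.1] tool y yaw -11.49 tilt [-0.006 -0.001 -1.   ] F [-0.27 -0.11  0.14] g 0.004
```

View pics/scene2.png

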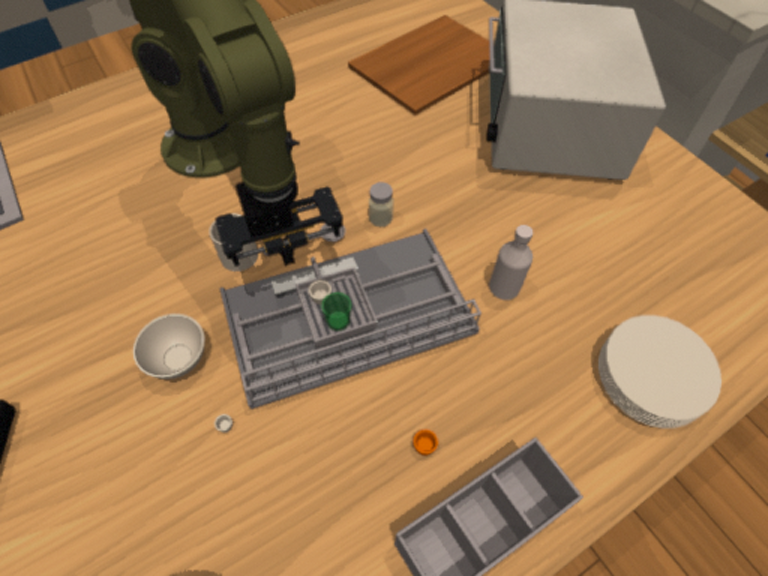

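```bash
python3 -m pendant '[[[0,0,0],[-0.003,-0.004,0.015],1],[[0,0,0],[0,0,0.015],1],[[0,0,0],[0,0,0.015],1],[[0,0,0],[0,0,0.007],1],[[0,0,0],[0,0,0],1]]'; python3 - <<'E'
from h import *
st()
for n in('scene','wrist'): grab(n,n+'3')
d=load('scene3'); cv2.imwrite('pics/scc3.png',cv2.resize(d['color'][110:260,130:330,::-1],None,fx=4,fy=4,interpolation=cv2.INTER_CUBIC))
E
```

```text
time: 4.42
position: [0.4768, -0.023, 0.0499]
tool_rot: [-0.318, -3.124, 0.001]
ft_force: [-0.1, 0.1, -0.4]
grip_width: 0.005
t 4.42 drainer tcp mm [  3.1 -81.1  49.9] tool y yaw -11.62 tilt [-0.001 -0.    -1.   ] F [-0.11  0.05 -0.38] g 0.005
```

View pics/scc3.png

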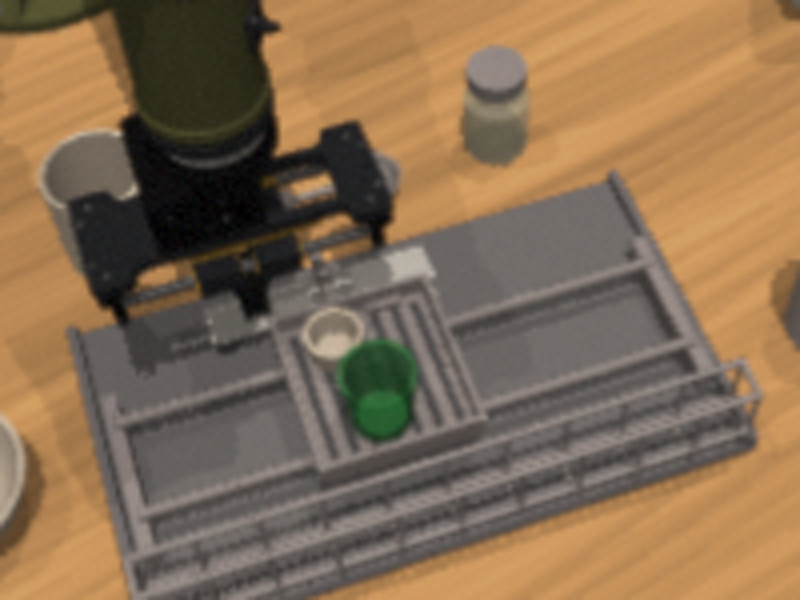

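View pics/wrist3.png

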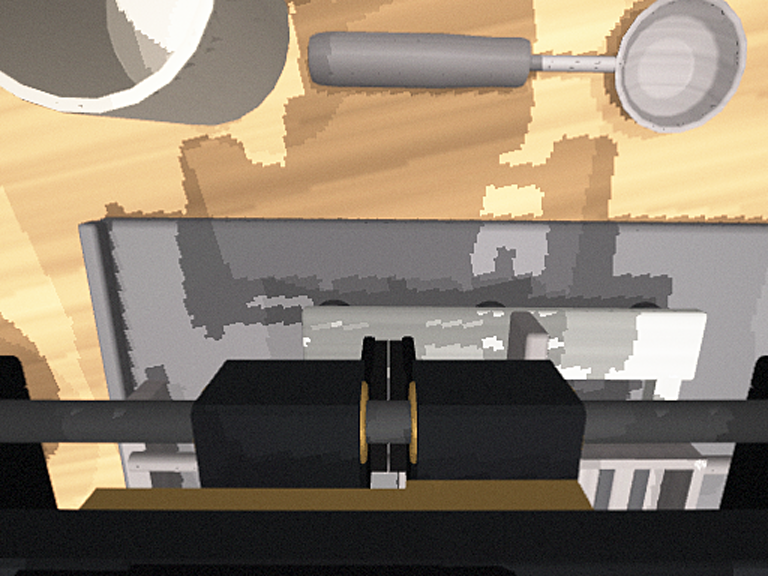

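```bash
python3 -m pendant '[[[0,0,0],[0,0,0.004],1],[[0,0,0],[0,0,0.004],1],[[0,0,0],[0,0,0.003],1],[[0,0,0],[0,0,0],1]]'; python3 -c "from h import *;st()";  python3 -m pendant '[[[0,0,0],[0,0,0.003],1],[[0,0,0],[0,0,0.003],1],[[0,0,0],[0,0,0.002],1],[[0,0,0],[0,0,0],1]]'; python3 -c "from h import *;st()"
```

```text
time: 5.03
position: [0.4773, -0.0229, 0.0395]
tool_rot: [-0.318, -3.125, -0.0]
ft_force: [-0.7, -0.1, 2.5]
grip_width: 0.005
t 5.03 drainer tcp mm [  3.6 -80.9  39.5] tool y yaw -11.61 tilt [-0.  0. -1.] F [-0.68 -0.13  2.51] g 0.005
time: 5.52
position: [0.4774, -0.0229, 0.0315]
tool_rot: [0.318, 3.125, 0.0]
ft_force: [-1.7, -0.8, 4.4]
grip_width: 0.009
t 5.53 drainer tcp mm [  3.7 -80.9  31.5] tool y yaw -11.61 tilt [ 0.  0. -1.] F [-1.7  -0.77  4.43] g 0.009
```

```bash
python3 -m pendant '[[[0,0,0],[0,0,0.002],1],[[0,0,0],[0,0,0],1],[[0,0,0],[0,0,0],1]]'; python3 -c "from h import *;st();grab('scene','scene4');d=load('scene4'); cv2.imwrite('pics/scc4.png',cv2.resize(d['color'][110:260,130:330,::-1],None,fx=4,fy=4,interpolation=cv2.INTER_CUBIC))"; python3 -m pendant '[[[0,0,0],[0,0.005,0],1],[[0,0,0],[0,0.005,0],1],[[0,0,0],[0,0.005,0],1],[[0,0,0],[0,0.005,0],1]]';python3 -c "from h import *;st()"
```

```text
time: 5.9
position: [0.4774, -0.0229, 0.0296]
tool_rot: [0.318, 3.125, 0.0]
ft_force: [-1.9, 0.6, 4.7]
grip_width: 0.002
t 5.9 drainer tcp mm [  3.7 -80.9  29.6] tool y yaw -11.61 tilt [ 0.  0. -1.] F [-1.91  0.59  4.7 ] g 0.002
time: 6.45
position: [0.4816, -0.0032, 0.0296]
tool_rot: [0.318, 3.125, -0.0]
ft_force: [-1.0, -4.0, 4.2]
grip_width: 0.004
t 6.45 drainer tcp mm [  3.7 -60.8  29.6] tool y yaw -11.61 tilt [ 0. -0. -1.] F [-1.04 -4.01  4.21] g 0.004
```

View pics/scc4.png

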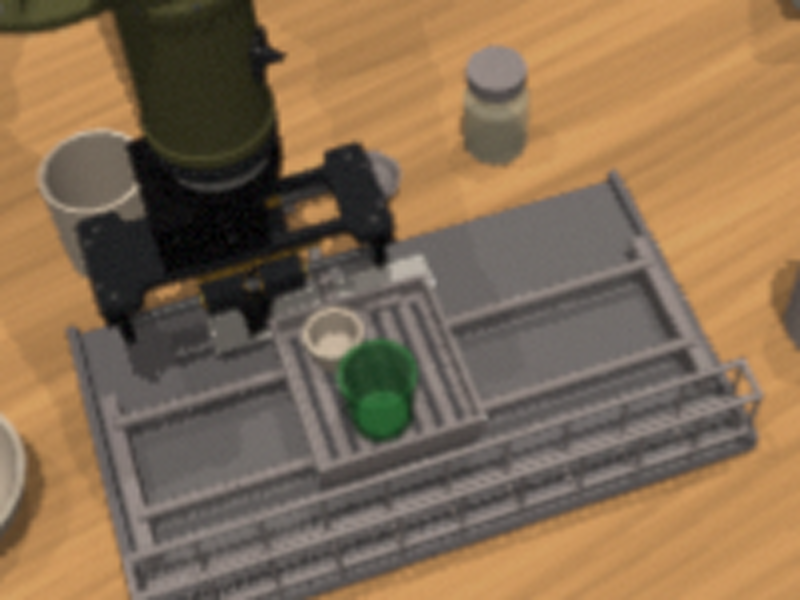

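```bash
python3 -m pendant '[[[0,0,0],[0,0.005,0],1],[[0,0,0],[0,0.005,0],1],[[0,0,0],[0,0.005,0],1]]';python3 -c "from h import *;st()";  python3 -m pendant '[[[0,0,0],[0,0.005,0],1],[[0,0,0],[0,0.005,0],1],[[0,0,0],[0,0.005,0],1]]';python3 -c "from h import *;st();grab('scene','scene5');d=load('scene5'); cv2.imwrite('pics/scc5.png',cv2.resize(d['color'][110:260,130:330,::-1],None,fx=4,fy=4,interpolation=cv2.INTER_CUBIC));grab('wrist','wrist5')"
```

```text
time: 6.82
position: [0.4843, 0.0111, 0.0295]
tool_rot: [-0.318, -3.125, 0.001]
ft_force: [-1.8, -5.1, 5.2]
grip_width: 0.005
t 6.83 drainer tcp mm [  3.4 -46.2  29.5] tool y yaw -11.61 tilt [-0.    -0.001 -1.   ] F [-1.77 -5.11  5.16] g 0.005
time: 7.2
position: [0.4874, 0.0256, 0.0295]
tool_rot: [-0.318, -3.125, 0.001]
ft_force: [0.2, -5.0, 5.5]
grip_width: 0.004
t 7.2 drainer tcp mm [  3.4 -31.4  29.5] tool y yaw -11.64 tilt [-0.    -0.001 -1.   ] F [ 0.23 -5.    5.51] g 0.004
```

View pics/scc5.png

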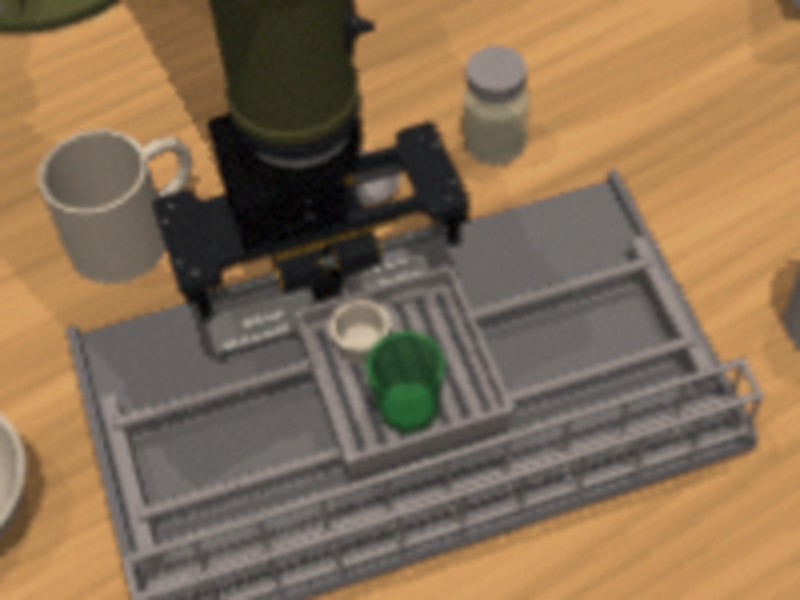

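View pics/wrist5.png

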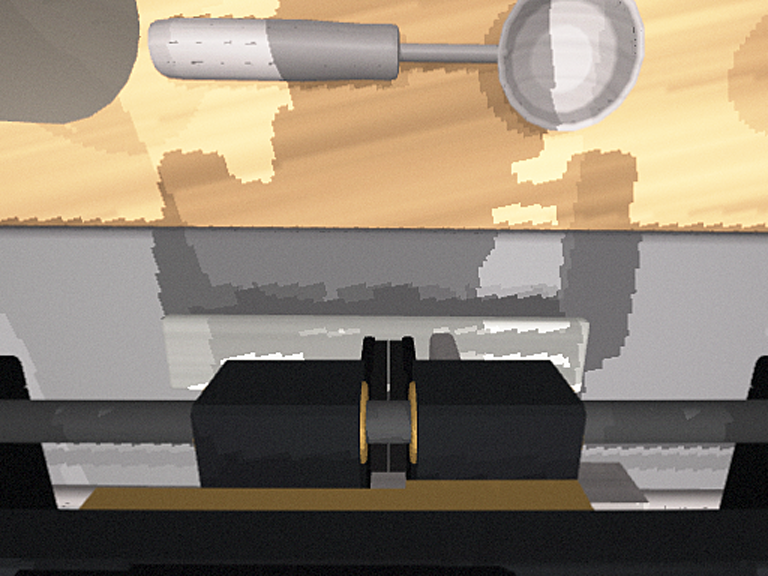

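```bash
python3 - <<'E'
from h import *
for t,p in(('scene4',(483,413)),('scene5',(511,407)),('scene4',(322,466)),('scene5',(349,460))):
    d=load(t); print(t,(1000*dr(pt(d,130+p[0]/4,110+p[1]/4,.07))).round(1))
# direct tracking by template of the tumbler+tray
import cv2
a=load('scene4')['color'];b=load('scene5')['color']
tm=a[190:225,206:240]; r=cv2.matchTemplate(b,tm,cv2.TM_CCOEFF_NORMED); print(cv2.minMaxLoc(r))
E
```

```text
scene4 [147.   33.5  70. ]
scene5 [149.1  51.6  70. ]
scene4 [148.1 -72.6  70. ]
scene5 [149.8 -55.7  70. ]
(-0.5723294019699097, 0.9742853045463562, (208, 84), (213, 188))
```

```bash
python3 -m pendant '[[[0,0,0],[0,0.004,0],1],[[0,0,0],[0,0.004,0],1],[[0,0,0],[0,0.004,0],1],[[0,0,0],[0,0.004,0],1]]';python3 -c "from h import *;st()";  python3 -m pendant '[[[0,0,0],[0,0.004,0],1],[[0,0,0],[0,0.004,0],1],[[0,0,0],[0,0.004,0],1],[[0,0,0],[0,0.004,0],1]]';python3 -c "from h import *;st()"
```

```text
time: 7.8
position: [0.4906, 0.0411, 0.0295]
tool_rot: [0.319, 3.125, -0.001]
ft_force: [-1.2, -6.0, 4.9]
grip_width: 0.005
t 7.8 drainer tcp mm [  3.4 -15.5  29.5] tool y yaw -11.64 tilt [ 0.    -0.001 -1.   ] F [-1.15 -5.97  4.85] g 0.005
time: 8.3
position: [0.494, 0.0567, 0.0296]
tool_rot: [0.319, 3.125, -0.001]
ft_force: [-0.3, -6.1, 5.1]
grip_width: 0.006
t 8.3 drainer tcp mm [ 3.5  0.5 29.6] tool y yaw -11.65 tilt [ 0.    -0.001 -1.   ] F [-0.3  -6.07  5.12] g 0.006
```

```bash
python3 -m pendant '[[[0,0,0],[0,0.004,0],1],[[0,0,0],[0,0.004,0],1],[[0,0,0],[0,0.004,0],1],[[0,0,0],[0,0.004,0],1]]';python3 -c "from h import *;st()";  python3 -m pendant '[[[0,0,0],[0,0.004,0],1],[[0,0,0],[0,0.004,0],1],[[0,0,0],[0,0.004,0],1],[[0,0,0],[0,0.004,0],1]]';python3 -c "from h import *;st()"
```

```text
time: 8.8
position: [0.4972, 0.0724, 0.0296]
tool_rot: [0.319, 3.125, -0.001]
ft_force: [1.0, -5.8, 4.7]
grip_width: 0.005
t 8.8 drainer tcp mm [ 3.4 16.5 29.6] tool y yaw -11.65 tilt [ 0.    -0.001 -1.   ] F [ 1.03 -5.77  4.71] g 0.005
time: 9.3
position: [0.5004, 0.088, 0.0296]
tool_rot: [0.319, 3.125, -0.001]
ft_force: [0.3, -5.9, 4.8]
grip_width: 0.005
t 9.3 drainer tcp mm [ 3.3 32.4 29.6] tool y yaw -11.65 tilt [ 0.    -0.001 -1.   ] F [ 0.26 -5.95  4.76] g 0.005
```

```bash
python3 -m pendant '[[[0,0,0],[0,0.0025,0],1],[[0,0,0],[0,0.0025,0],1],[[0,0,0],[0,0,0],1],[[0,0,0],[0,0,0],1]]';python3 -c "from h import *;st();grab('scene','scene6');d=load('scene6'); cv2.imwrite('pics/scc6.png',cv2.resize(d['color'][110:260,130:330,::-1],None,fx=4,fy=4,interpolation=cv2.INTER_CUBIC));grab('wrist','wrist6')"
```

```text
time: 9.8
position: [0.5015, 0.0934, 0.0296]
tool_rot: [0.318, 3.125, -0.0]
ft_force: [0.2, -4.1, 4.7]
grip_width: 0.007
t 9.8 drainer tcp mm [ 3.3 37.9 29.6] tool y yaw -11.63 tilt [ 0. -0. -1.] F [ 0.24 -4.11  4.68] g 0.007
```

View pics/scc6.png

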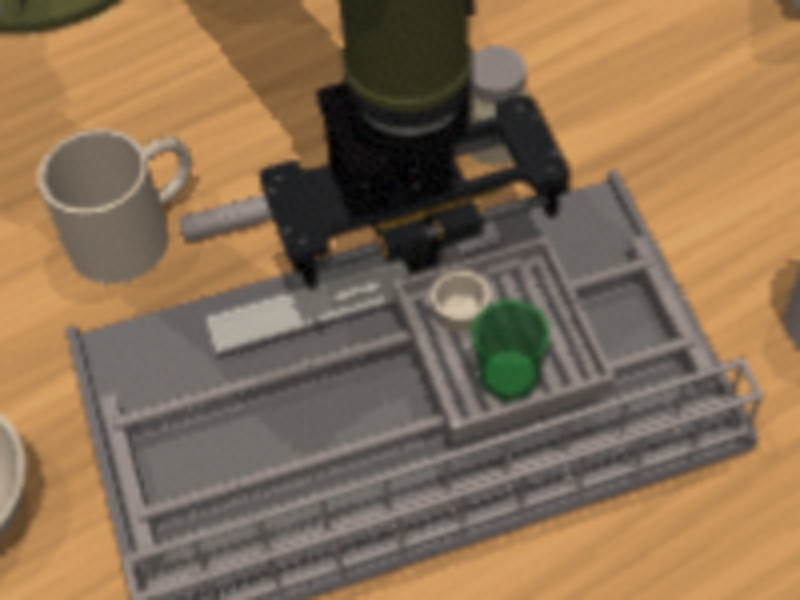

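```bash
python3 -m pendant '[[[0,0,0],[0,-0.003,0],1],[[0,0,0],[0,-0.002,0],1],[[0,0,0],[0,0,-0.004],1],[[0,0,0],[0,0,-0.006],1],[[0,0,0],[0,0,-0.01],1],[[0,0,0],[0,0,-0.02],1],[[0,0,0],[0,0,-0.03],1],[[0,0,0],[0,0,-0.03],1]]';python3 -m pendant '[[[0,0,0],[0,0,-0.04],1],[[0,0,0],[0.03,-0.03,-0.04],1],[[0,0,0],[0.04,-0.03,0],1],[[0,0,0],[0.04,-0.03,0],1],[[0,0,0],[0,0,0],1]]';python3 -c "from h import *
st()
for n in('scene','top','wrist'): grab(n,n+'7')
d=load('scene7'); cv2.imwrite('pics/scc7.png',cv2.resize(d['color'][110:260,130:330,::-1],None,fx=4,fy=4,interpolation=cv2.INTER_CUBIC))
d=load('top7'); cv2.imwrite('pics/topc7.png',cv2.resize(d['color'][145:258,195:345,::-1],None,fx=5.3,fy=5.3,interpolation=cv2.INTER_CUBIC))"
```

```text
time: 10.9
position: [0.4992, 0.0875, 0.13]
tool_rot: [-0.319, -3.123, 0.003]
ft_force: [-0.4, -0.4, 0.6]
grip_width: 0.001
time: 11.52
position: [0.3829, 0.0243, 0.2097]
tool_rot: [-0.326, -3.123, -0.004]
ft_force: [1.2, 1.0, 0.2]
grip_width: 0.006
t 11.53 drainer tcp mm [-98.6 -54.2 209.7] tool y yaw -11.91 tilt [-0.001  0.003 -1.   ] F [1.23 1.02 0.25] g 0.006
```

View pics/scc7.png

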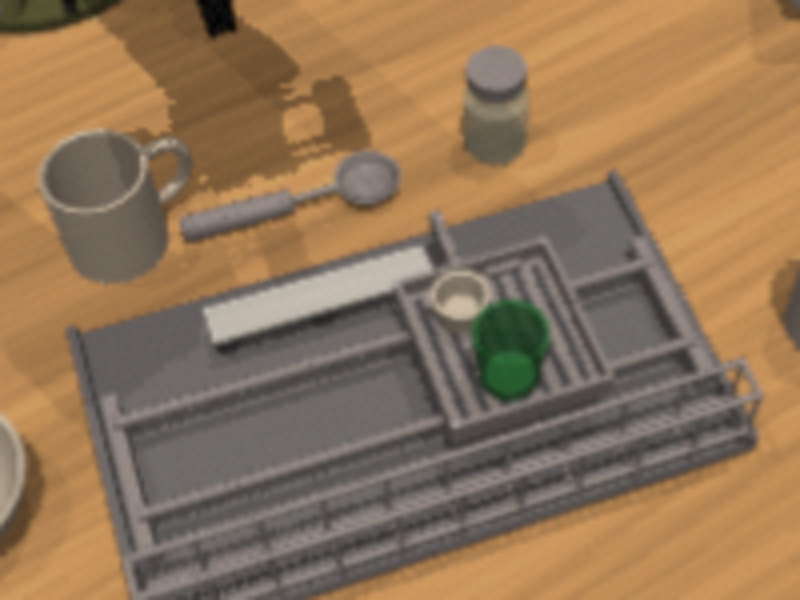

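View pics/topc7.png

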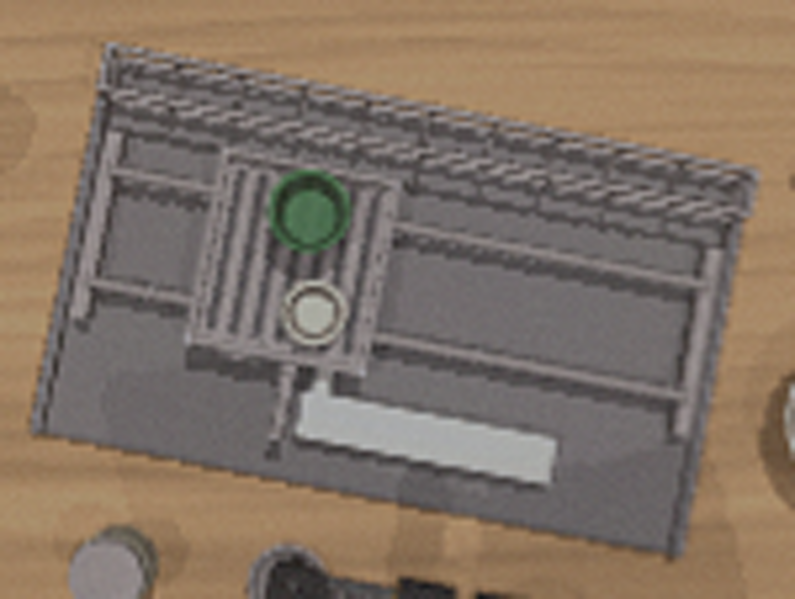

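View pics/wrist7.png

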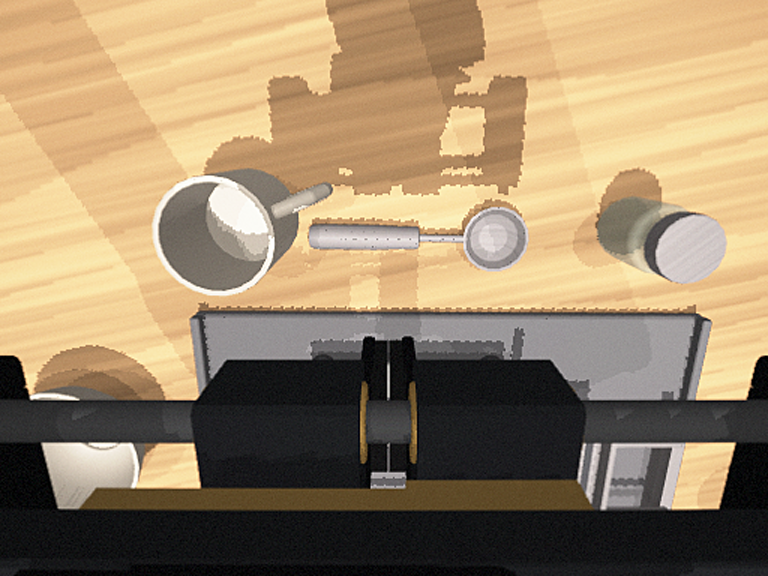

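```bash
python3 - <<'E'
from h import *
def bz(t,Y):
    d=load(t); out=[]
    for y in Y:
      for x in(-.006,0,.006):
        P=np.append(O+ex*x+ey*y,.04); u,v=proj(d,P); out.append(pt(d,u,v)[2])
    return np.round(np.median(out)*1000,2)
for Y in((-.1,-.09,-.08,-.07),(0,.01,.02)):
    print([(t,bz(t,Y)) for t in('top0','top7','scene0','scene6','scene7')])
d=load('top7'); f=lambda x,y:(195+(x+.5)/5.3-.5,145+(y+.5)/5.3-.5)
for p in((275,445),(284,447),(225,150),(402,182),(363,375),(187,345)): print((1000*dr(pt(d,*f(*p),.07))).round(1))
a,b=load('top0')['color'],d['color']
for n,(u,v,u2,v2) in dict(all=(300,340,485,435)).items(): pass
r=cv2.matchTemplate(b,a[180:225,262:292],cv2.TM_CCOEFF_NORMED); print(cv2.minMaxLoc(r))
u,v=cv2.minMaxLoc(r)[3]
print(1000*(dr(pt(d,u+15,v+22,.07))-dr(pt(d,262+15,180+22,.07))))
E
```

```text
[('top0', np.float64(42.3)), ('top7', np.float64(41.29)), ('scene0', np.float64(40.86)), ('scene6', np.float64(29.96)), ('scene7', np.float64(40.78))]
[('top0', np.float64(41.63)), ('top7', np.float64(41.68)), ('scene0', np.float64(41.18)), ('scene6', np.float64(30.54)), ('scene7', np.float64(41.25))]
[-19.6  55.5  70. ]
[-19.8  50.   70. ]
[149.3 119.   70. ]
[150.3  10.1  70. ]
[31.4 11.5 70. ]
[ 29.3 118.9  70. ]
(-0.3776591420173645, 0.7511184215545654, (95, 303), (235, 175))
[-0.4821969  87.75889758  0.        ]
```

```bash
python3 -c "
from bench import order
print(order.close_job())"
```

```text
the job is handed in; nothing more can be done
None
```

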